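# Poise the light probe over a ring stone

### The job

Take the orange-handled light probe out of the tool block and lower its steel rod through the white guide bush of the inspection stand, without probe or gripper touching the stand, bush, ring or stone. Stop with the rod upright and centred in the bore, its tip about 6 mm above the red stone, and finish there: the gripper keeps holding the probe still and never lets go. Leave the other handpieces, the jar and the dish where they are.

Things in the scene. Friction and masses are not known exactly. Their poses are not given: they have to be found in the camera images.
- probe: light probe, loose, about 80 g, standing upright in one of the three holes of the tool block: round orange handle 22 mm in diameter and 60 mm tall with a black band near its foot, below it a straight steel rod 6 mm in diameter and 60 mm long. Origin on the axis at the centre of the handle's underside (which rests on the block's top); +z up along the handle
- probe_tip (a point): lower end of the probe's rod, on its axis, 60 mm below the probe's origin
- probe_grip (a point): point on the axis of the probe's handle, 34 mm above its origin, a good height for the TCP when gripping from above
- block: fixed pale wooden tool block, 50 mm (x) by 210 mm (y) by 70 mm tall; origin under its centre, z up. Three through holes 12 mm in diameter in a row along its y axis, at y = -70, 0 and +70 mm; each holds one handpiece, in any order. Gripping with the fingers closing along the block's x axis keeps them clear of the neighbours
- guide: fixed inspection stand; origin on the table, on the vertical bore axis, z up. Black base plate 120 mm (x) by 150 mm (y from -55 to +95 mm), 8 mm thick; steel column 18 mm thick at y = +75 mm with a black clamp knob; a black arm leads from it to the white square guide bush. Nothing of the stand is above 112 mm; it carries the ring and stone
- bore (a point): centre of the bore mouth on the top face of the white guide bush (52 by 52 mm, 12 mm thick, from 88 to 100 mm above the table). The bore, 18 mm in diameter, runs straight down through the bush from here
- stone (a point): top of the red stone (10 mm across) of a gold ring held upright in brass jaws on a small lift inside the stand, exactly on the bore axis; the lift is set anew each time, so this point is 58 to 73 mm above the table, 27 to 42 mm below the bush's top face. The lift is stiff and stays as set
- graver: graver with a dark brown pear-shaped wooden handle, up to 26 mm in diameter, 46 mm tall. Stands in the tool block like the probe (same steel rod, 6 mm by 60 mm, below); origin at the centre of the handle's underside; leave alone
- burnisher: burnisher with a blue handle, 18 mm in diameter, 50 mm tall, with a steel band. Stands in the tool block like the probe (same steel rod, 6 mm by 60 mm, below); origin at the centre of the handle's underside; leave alone
- jar: loose small amber glass jar with steel lid, 48 mm across, 55 mm tall; origin under its centre; leave alone
- dish: loose white ceramic dish, 70 mm across, 22 mm high; origin under its centre; leave alone
Things that resemble listed ones, but are neither listed nor needed, are in the scene too. Leave any green look-alike of the probe alone.

How it is judged:
By the outcome, as a careful person would: the job done as asked, in the order asked, and still so for the second after the job is handed in, while the arm keeps its last pose, push and grip.
It also fails if it takes over 35 s, if anything falls off the work surface, if the arm or the gripper's body presses on something with over 40 N, if the wrist force passes 120 N, or if a joint passes its speed limit or range.

### The arm

A 6-joint arm with a two-finger parallel gripper is mounted at the origin on the work surface. World frame = base frame: x ahead of the robot, y to its left, z up, the work surface at z = 0. Lengths are in m, angles in rad, forces in N, time in s.
With the tool pointing down it reaches from about 0.3 to 0.875 m from the base axis. Payload 6.4 kg.
Tool frame: the origin (TCP) lies between the finger pads, 19 mm behind the fingertips; this is the grasp point; z points along the fingers, y is the line along which they close (so a half turn about z gives the same grasp; the last joint's range is limited). The gripper opens to 85 mm and grips with 20 to 120 N. Pads are 22 mm wide; open, the fingers measure 114 mm over their backs; the gripper's body (76 mm by 85 mm) begins 54 mm behind the grasp point. The pads swing forward as they close: fully open they stand 13 mm farther back than shut.
Start: joints at [-1.498, 0.181, 1.607, -0, 1.354, -0.206], TCP at [0.158, -0.553, 0.25] pointing down, gripper open.
Joint ranges: [-2.99, 2.99], [-0.89, 2.07], [0.3, 2.58], [-1.14, 4.28], [0, 2.63], [-3.12, 3.12]. Speed limits (rad/s): [2.57, 2.57, 3.01, 3.14, 3.14, 3.14].

### API

Orientations are given as a unit quaternion [w, x, y, z].
In Python, from bench import ctrl, imaging, workorder gives the robot as it stands.
- The arm moves only by the shell command python3 -m pendant 'ROWS' [OPENING]. ROWS is JSON, a list of rows, each a list of 4 numbers: the shift along the tool's x, y, z in cm, then the turn about the tool's z in degrees. In form: [[dx, dy, dz, roll], ...]. A call has 1 to 12 rows; each row is the pose to reach, as a shift and turn from the pose commanded when the call began, along the tool's axes at that moment; what a row does not reach only later rows make up. A row lasts 1/12 s, in which the tool goes at most 41.7 mm and 7.16 degrees, less where a joint would pass 70% of its speed; a pose out of reach is approached as far as the arm can. A call with a gripper value outside its range is refused whole. OPENING is the opening, from 0 (shut) to 1 (fully open), set as the call begins (- or left out, the last holds). The fingers move at their own pace and stop on an object; the grip force is fixed at half the most. Time passes only in rows, so rows that repeat a pose let the fingers close. It gives the time, the measured TCP pose, the force, the opening and the grip force at its end, in the units of the state.
- ctrl.get_obs(): the state, without advancing time (a new reading comes with each control period).
- imaging.camera(name): name is "scene" or "top" or "wrist"; returns the picture (420x560x3 uint8, red, green, blue); there is no depth.
- imaging.camera_info(name): a dict with "K" (3x3 intrinsics, pixels), "T" (4x4, takes a point from camera to world coordinates); the wrist camera has in their place "tool_from_camera" (4x4, takes a point from camera to tool coordinates, whose origin is the TCP and whose axes are the flange's). Camera axes: x right, y up, looking along -z (the intrinsics and any distortion apply to the point x, -y, -z); pixel columns grow to the right and rows downward; lengths in m; the calibration is good to about 2 mm. A picture is of the moment at which its call begins: read the wrist's pose just before it. camera_info takes no time and is no camera call.
- workorder.hand_in(): hands the job in; it is judged then, once.
The state is a dict: "time_s": time; "q": joint angles; "dq": joint speeds; "joint_efforts": joint torques, N m; "eef_pos": TCP position; "eef_rot": TCP orientation; "wrist_force": force on the tool from outside, world axes, zero at the start; "torque": the same for the moment, N m; "opening": opening from 0.0 (shut) to 1.0 (fully open); "grasp_force": force on a finger pad.
Only numpy, scipy, OpenCV 4.12 (cv2) and the standard library are available. Lean on these libraries where they do the work, as an engineer would, in place of code of your own. Each camera call takes 0.05 s, during which the arm holds its last target. There are 200 camera calls.

## Working session

There is one attempt and no reset: what is moved stays moved. The work goes in short steps, Python scripts to look and compute and a shell command to move; the robot and the scene stay as the last step left them, time stands still between calls to the robot, and variables do not carry over. Pictures are saved under pics/ and viewed, at most 10 in all, crops included, and the job is handed in when it is done.

```bash
mkdir -p pics; python3 - <<'E'
from bench import ctrl, imaging
import cv2, numpy as np
np.set_printoptions(precision=4,suppress=True)
o=ctrl.get_obs(); print(o['time_s'],o['eef_pos'],o['eef_rot'],o['opening'],o['wrist_force'])
for n in("scene","top","wrist"):
    im=imaging.camera(n); cv2.imwrite(f"pics/{n}0.png",im[:,:,::-1]); print(n,imaging.camera_info(n))
E
```

```text
0.0 [ 0.1582 -0.5523  0.2491] [-0.0009  0.9903  0.1389  0.0001] 0.9989425558509482 [ 0.2772  0.7669 -0.3767]
scene {'K': array([[535.328 ,   0.    , 279.3432],
       [  0.    , 535.328 , 212.5356],
       [  0.    ,   0.    ,   1.    ]]), 'T': array([[ 0.8253, -0.4453,  0.3472,  0.984 ],
       [ 0.5645,  0.6341, -0.5285, -0.5789],
       [ 0.0152,  0.6321,  0.7747,  0.9064],
       [ 0.    ,  0.    ,  0.    ,  1.    ]])}
top {'K': array([[503.0202,   0.    , 281.9174],
       [  0.    , 503.0202, 213.1245],
       [  0.    ,   0.    ,   1.    ]]), 'T': array([[ 0.0058,  0.9834, -0.1816,  0.4298],
       [-0.9998,  0.0092,  0.0176, -0.0116],
       [ 0.019 ,  0.1814,  0.9832,  1.1227],
       [ 0.    ,  0.    ,  0.    ,  1.    ]])}
wrist {'K': array([[352.2139,   0.    , 277.0582],
       [  0.    , 352.2139, 213.7802],
       [  0.    ,   0.    ,   1.    ]]), 'tool_from_camera': array([[-0.0015,  0.962 ,  0.273 ,  0.0694],
       [ 1.    ,  0.0015,  0.0002,  0.0003],
       [-0.0003,  0.273 , -0.962 , -0.1246],
       [ 0.    ,  0.    ,  0.    ,  1.    ]])}
```

View pics/scene0.png

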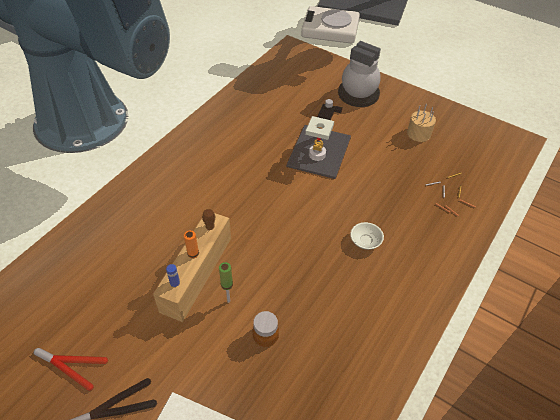

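View pics/top0.png

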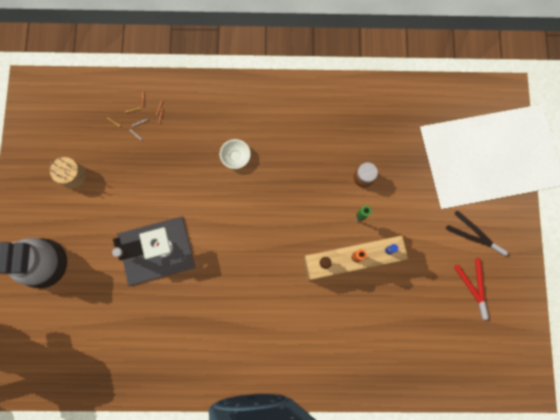

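The scene view shows the block with the blue burnisher (173,275), orange probe (191,243) and brown graver (209,217). A green look-alike (226,275) stands outside the block, and the stand's bush is at (320,127). In the top view the probe is at (358,255), blue at (392,249), brown at (326,262), green at (364,213) and the bore at (155,243).

Could be taken for the probe: green (226,275), blue (173,275) and brown (209,217). I choose the orange one in the middle hole (scene 191,243).

```bash
cat > h.py <<'E'
from bench import ctrl, imaging
import cv2, numpy as np
from scipy.spatial.transform import Rotation as R
np.set_printoptions(precision=4,suppress=True)
def tool():
    o=ctrl.get_obs(); T=np.eye(4); T[:3,:3]=R.from_quat(np.roll(o['eef_rot'],-1)).as_matrix(); T[:3,3]=o['eef_pos']; return T
def snap(n,save=None):
    i=imaging.camera_info(n); T=i['T'] if 'T' in i else tool()@i['tool_from_camera']
    im=imaging.camera(n)
    if save: cv2.imwrite(f"pics/{save}.png",im[:,:,::-1])
    return im,i['K'],T
def ray(K,T,p):
    d=np.array([(p[0]-K[0,2])/K[0,0],-(p[1]-K[1,2])/K[1,1],-1]); d=T[:3,:3]@d
    return T[:3,3],d/np.linalg.norm(d)
def proj(K,T,X):
    c=np.linalg.inv(T)@np.append(X,1); return np.array([K[0,2]-K[0,0]*c[0]/c[2],K[1,2]+K[1,1]*c[1]/c[2]])
def plane(K,T,p,z):
    o,d=ray(K,T,p); return o+d*(z-o[2])/d[2]
def tri(rs):
    A=sum(np.eye(3)-np.outer(d,d) for o,d in rs); b=sum((np.eye(3)-np.outer(d,d))@o for o,d in rs)
    X=np.linalg.solve(A,b); return X,[np.linalg.norm(np.cross(X-o,d)) for o,d in rs]
def blobs(im,lo,hi,amin=15,roi=None):
    h=cv2.cvtColor(im,cv2.COLOR_RGB2HSV); m=cv2.inRange(h,np.array(lo),np.array(hi))
    if roi: k=np.zeros_like(m); x0,y0,x1,y1=roi; k[y0:y1,x0:x1]=1; m=m*k
    n,l,s,c=cv2.connectedComponentsWithStats(m)
    return [(s[i],c[i],l==i) for i in np.argsort(-s[:,4]) if i and s[i,4]>=amin]
E
python3 - <<'E'
from h import *
o={}
for n in("scene","top"):
    im=cv2.imread(f"pics/{n}0.png")[:,:,::-1]; i=imaging.camera_info(n); o[n]=(im,i['K'],i['T'])
    for nm,lo,hi in(("orange",(4,190,120),(13,255,255)),("white",(0,0,170),(180,60,255)),("green",(45,80,30),(80,255,255)),("blue",(108,150,60),(125,255,255))):
        roi={"scene":(160,60,350,330),"top":(110,180,420,290)}[n]
        print(n,nm,[(s,c) for s,c,_ in blobs(im,lo,hi,12,roi)][:4])
t=o["top"]; s=o["scene"]
print("probe",tri([ray(*t[1:],(358.5,255)),ray(*s[1:],(191,234))]))
print("bore",tri([ray(*t[1:],(155,243)),ray(*s[1:],(320,126.5))]))
print("blk ends",[plane(*t[1:],p,.07) for p in((305,255),(309,279),(403,237),(407,258))])
a=cv2.resize(t[0][200:300,290:420],None,fx=4,fy=4); b=cv2.resize(s[0][195:325,150:250],None,fx=4,fy=4); 
c=np.zeros((520,800,3),np.uint8); c[:400,:390]=a[:,:390]; c[:,400:]=b; cv2.imwrite("pics/c1.png",c[:,:,::-1])
E
```

```text
scene orange [(array([184, 230,  12,  12,  72], dtype=int32), array([189.6806, 235.9444])), (array([187, 243,  11,  13,  61], dtype=int32), array([193.1803, 250.7213]))]
scene white [(array([ 160,   60,   96,   79, 3450], dtype=int32), array([188.0252,  88.062 ])), (array([254, 311,  24,  19, 364], dtype=int32), array([265.3571, 320.8049])), (array([306, 116,  28,  20, 322], dtype=int32), array([319.7702, 125.5683])), (array([228,  70,  16,   7,  44], dtype=int32), array([235.9545,  72.7955]))]
scene green [(array([219, 263,  12,   9,  45], dtype=int32), array([224.8667, 267.4   ]))]
scene blue []
top orange [(array([353, 251,  12,  10,  63], dtype=int32), array([357.9683, 255.9365]))]
top white [(array([140, 228,  31,  30, 636], dtype=int32), array([154.7689, 242.7767])), (array([112, 249,   8,   7,  43], dtype=int32), array([115.7674, 251.814 ]))]
top green [(array([358, 206,  13,  13, 103], dtype=int32), array([363.6311, 212.3495]))]
top blue [(array([391, 245,   6,   6,  29], dtype=int32), array([393.3103, 247.8966]))]
probe (array([ 0.5312, -0.1815,  0.127 ]), [np.float64(0.0010145224235364964), np.float64(0.0010145224235365137)])
bore (array([0.5554, 0.2291, 0.0989]), [np.float64(0.0011341827883629748), np.float64(0.001134182788362823)])
blk ends [array([ 0.5353, -0.0794,  0.07  ]), array([ 0.4854, -0.0876,  0.07  ]), array([ 0.5752, -0.2874,  0.07  ]), array([ 0.5307, -0.2942,  0.07  ])]
```

View pics/c1.png

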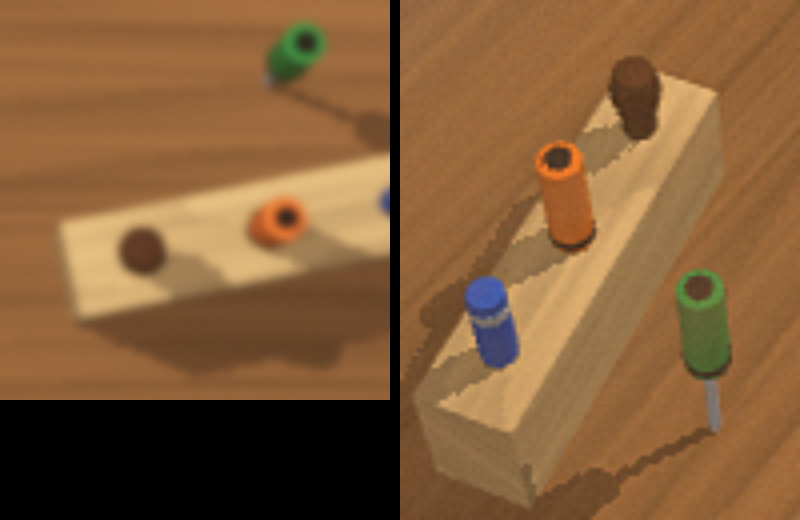

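The crop confirms the choice: the orange probe stands in the middle hole, its dark cap near top-view pixel (361,254). The green look-alike is outside the block. Next I move above the probe and roll the fingers to the block's x axis (yaw about 11.7°).

```bash
python3 -m pendant '[[3.6,-2,0,-7.1],[7.2,-4,0,-14.2],[10.9,-6,0,-21.3],[14.5,-8,0,-28.4],[18.2,-10,0,-35.5],[21.8,-12,0,-42.6],[25.5,-14,0,-49.7],[29.1,-16,0,-56.8],[32.8,-18,0,-63.9],[36.4,-20,0,-71],[40,-22,0,-78.1],[43.5,-23.9,0,-85.2]]' 1
python3 - <<'E'
from h import *
im,K,T=snap("wrist","w1"); print(tool()); np.savez("w1.npz",im=im,K=K,T=T)
E
```

```text
time_s: 1.15
eef_pos: [0.5118, -0.2013, 0.2499]
eef_rot: [-0.0, 0.632, 0.775, 0.0]
wrist_force: [-0.4, -0.8, 1.2]
opening: 1.0
grasp_force: 0.0
[[-0.2115  0.9774  0.0033  0.5157]
 [ 0.9774  0.2115  0.0033 -0.1963]
 [ 0.0025  0.0039 -1.      0.25  ]
 [ 0.      0.      0.      1.    ]]
```

View pics/w1.png

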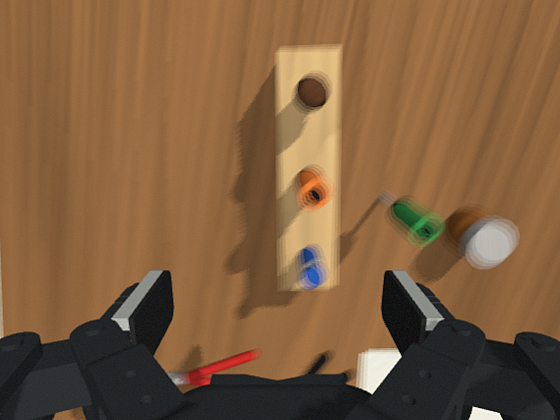

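The wrist view is blurred because the arm is still settling. It shows the orange top near (313,190), brown at (312,93), blue at (312,270), and the block square in the image, so the yaw is right. I'll let it settle and measure from two places.

```bash
cat > look.py <<'E'
import sys
from h import *
T0=tool(); im,K,T=snap("wrist",sys.argv[1]); np.savez(sys.argv[1]+".npz",im=im,K=K,T=T); print(T0)
E
cat > pr.py <<'E'
import sys
from h import *
rs=[];rt=[]
for n in sys.argv[1:]:
    d=np.load(n+".npz"); im,K,T=d['im'],d['K'],d['T']
    h=cv2.cvtColor(im,cv2.COLOR_RGB2HSV)
    b=blobs(im,(3,170,90),(14,255,255),60)[0]; x,y,w,hh,_=b[0]
    # dark cap in the orange top
    m=b[2].astype(np.uint8); f=cv2.convexHull(cv2.findContours(m,0,2)[0][0]); k=np.zeros_like(m); cv2.fillPoly(k,[f],1)
    k=k*(h[:,:,2]<95); nn,l,s,c=cv2.connectedComponentsWithStats(k); j=1+np.argmax(s[1:,4])
    print(n,"orange",b[0],"cap",c[j],s[j,4], plane(K,T,c[j],.13))
    rs.append(ray(K,T,c[j]))
    g=cv2.inRange(h,np.array((10,40,110)),np.array((28,150,255)))
if len(rs)>1: print(tri(rs))
E
python3 -m pendant '[[0,0,0,0],[0,0,0,0],[0,0,0,0],[0,0,0,0]]'; python3 look.py a1
python3 -m pendant '[[2,2,0,0],[4,3.5,0,0],[4,3.5,0,0],[4,3.5,0,0],[4,3.5,0,0],[4,3.5,0,0]]'; python3 look.py a2
python3 pr.py a1 a2
python3 - <<'E'
import cv2,numpy as np
cv2.imwrite("pics/a12.png",cv2.resize(np.hstack([cv2.imread("pics/a1.png")[20:320,220:420],cv2.imread("pics/a2.png")[20:320,200:400]]),None,fx=2,fy=2))
E
```

```text
time_s: 1.53
eef_pos: [0.5099, -0.2044, 0.2498]
eef_rot: [-0.0, 0.636, 0.772, -0.0]
wrist_force: [-0.2, -0.3, -0.3]
opening: 1.0
grasp_force: 0.0
[[-0.1913  0.9815 -0.0005  0.5099]
 [ 0.9815  0.1913 -0.     -0.2044]
 [ 0.0001 -0.0005 -1.      0.2498]
 [ 0.      0.      0.      1.    ]]
time_s: 2.08
eef_pos: [0.5367, -0.1585, 0.25]
eef_rot: [0.0, 0.636, 0.772, -0.0]
wrist_force: [-0.4, -0.1, -0.1]
opening: 1.0
grasp_force: 0.0
[[-0.1922  0.9814 -0.0002  0.5367]
 [ 0.9814  0.1922 -0.0003 -0.1585]
 [-0.0003 -0.0002 -1.      0.25  ]
 [ 0.      0.      0.      1.    ]]
a1 orange [296 168  33  41 768] cap [314.0631 194.335 ] 206 [ 0.5331 -0.1858  0.13  ]
a2 orange [251 214  29  46 879] cap [264.6789 247.1737] 190 [ 0.5328 -0.1861  0.13  ]
(array([ 0.5328, -0.1854,  0.1318]), [np.float64(3.6030932788922166e-05), np.float64(3.6030932789025795e-05)])
```

View pics/a12.png

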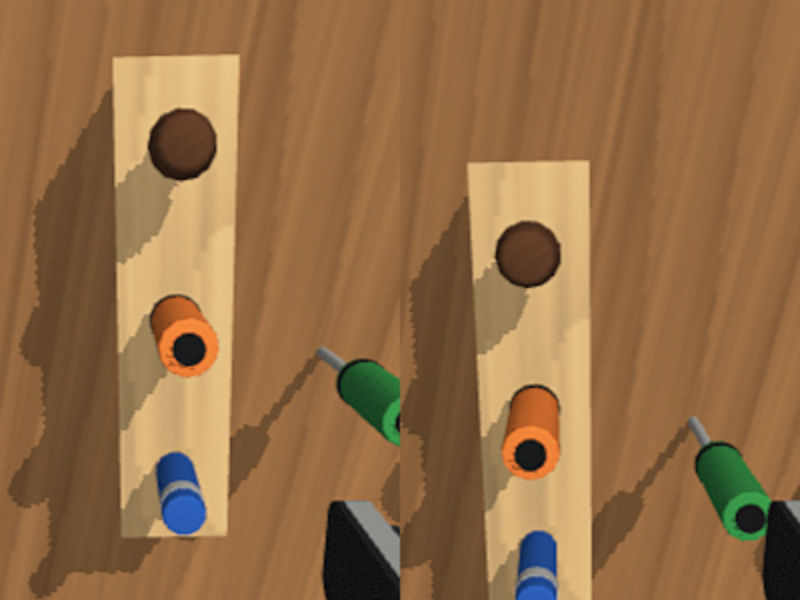

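Both views agree: the handle top is at (0.533, -0.186), z 0.1318, against an expected 0.130. In the crops the caps are at a1 (314,194) and a2 (265,247). Next I check that the green look-alike clears the fingers, and position above the probe with the gripper half closed.

```bash
python3 -m pendant '[[-1.3,-0.45,0,0],[-2.6,-0.9,0,0],[-2.6,-0.9,1.5,0],[-2.6,-0.9,3,0],[-2.6,-0.9,3,0],[-2.6,-0.9,3,0]]' 0.5
python3 - <<'E'
from h import *
d=np.load("a2.npz");K,T=d['K'],d['T']
d1=np.load("a1.npz");K1,T1=d1['K'],d1['T']
print("green",plane(K,T,(375,279),.12),"foot",plane(K,T,(346,230),0), plane(K1,T1,(380,195),0))
e=tool(); print(e)
print("to probe, tool cm",(e[:3,:3].T@(np.array([.533,-.186,.104])-e[:3,3]))*100)
E
```

```text
time_s: 2.63
eef_pos: [0.5327, -0.1856, 0.2193]
eef_rot: [-0.001, 0.635, 0.772, -0.0]
wrist_force: [-0.3, 0.0, -0.6]
opening: 0.5
grasp_force: 0.0
green [ 0.624  -0.1998  0.12  ] foot [ 0.6234 -0.1992  0.    ] [ 0.623 -0.199  0.   ]
[[-0.1925  0.9813 -0.0019  0.5327]
 [ 0.9813  0.1925  0.0009 -0.1856]
 [ 0.0012 -0.0017 -1.      0.2193]
 [ 0.      0.      0.      1.    ]]
to probe, tool cm [-0.0586  0.0453 11.5285]
```

```bash
python3 -m pendant '[[0,0,3,0],[0,0,6,0],[0,0,8.5,0],[0,0,10.5,0],[0,0,11.3,0],[0,0,11.5,0],[0,0,11.5,0],[0,0,11.5,0]]' 0.5
python3 -m pendant '[[0,0,0,0],[0,0,0,0],[0,0,0,0],[0,0,0,0],[0,0,0,0],[0,0,0,0],[0,0,0,0],[0,0,0,0]]' 0
```

```text
time_s: 3.3
eef_pos: [0.5346, -0.1854, 0.1068]
eef_rot: [0.001, 0.635, 0.773, 0.0]
wrist_force: [0.2, -0.3, -0.0]
opening: 0.5
grasp_force: 0.0
time_s: 3.97
eef_pos: [0.5345, -0.1852, 0.1067]
eef_rot: [0.001, 0.635, 0.773, 0.0]
wrist_force: [-0.6, 0.4, 6.6]
opening: 0.243
grasp_force: 58.4
```

Grip is firm: 58 N at 20.7 mm opening. Lifting straight up.

```bash
python3 -m pendant '[[0,0,-0.5,0],[0,0,-1.5,0],[0,0,-3,0],[0,0,-5,0],[0,0,-7,0],[0,0,-9,0],[0,0,-11,0],[0,0,-13,0],[0,0,-14.5,0],[0,0,-15,0],[0,0,-15,0],[0,0,-15,0]]'
python3 - <<'E'
from h import *
e=tool();print(e)
print((e[:3,:3].T@(np.array([.5554,.2291,.257])-e[:3,3]))*100)
E
```

```text
time_s: 4.97
eef_pos: [0.5333, -0.1844, 0.2547]
eef_rot: [-0.0, 0.635, 0.773, -0.0]
wrist_force: [-0.1, 0.8, -1.1]
opening: 0.241
grasp_force: 58.6
[[-0.1938  0.981  -0.0002  0.5333]
 [ 0.981   0.1938  0.0001 -0.1844]
 [ 0.0002 -0.0002 -1.      0.2547]
 [ 0.      0.      0.      1.    ]]
[40.1321 10.1863 -0.2225]
```

```bash
python3 -m pendant '[[1.5,0.4,0,0],[4,1,0,0],[7.5,1.9,0,0],[11,2.8,0,0],[14.5,3.7,0,0],[18,4.6,0,0],[21.5,5.5,0,0],[25,6.4,0,0],[28.5,7.3,0,0],[31,8,0,0],[33,8.6,0,0],[33.2,10.2,0,0]]'
python3 -m pendant '[[0,0,0,0],[0,0,0,0],[0,0,0,0],[0,0,0,0]]'; python3 look.py b1
```

```text
time_s: 5.97
eef_pos: [0.5665, 0.1647, 0.253]
eef_rot: [-0.002, 0.633, 0.774, -0.001]
wrist_force: [-0.2, -0.4, -1.7]
opening: 0.237
grasp_force: 58.7
time_s: 6.3
eef_pos: [0.5686, 0.16, 0.2543]
eef_rot: [-0.001, 0.635, 0.772, -0.001]
wrist_force: [0.6, 0.5, -1.3]
opening: 0.243
grasp_force: 58.8
[[-0.1927  0.9813 -0.0015  0.5686]
 [ 0.9813  0.1927 -0.0003  0.16  ]
 [ 0.     -0.0016 -1.      0.2543]
 [ 0.      0.      0.      1.    ]]
```

View pics/b1.png

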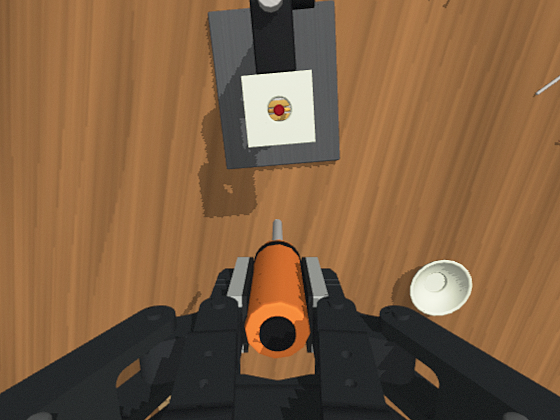

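Wrist view: the probe is held with its rod tip at (277,222). The bush is centred near (279,109), and the red stone shows through the bore at (279,109). I'll lower the camera with the tip beside the bush at about 0.125 m, and take four shifted views to get the bore centre and stone depth from parallax.

```bash
Z=0
python3 -m pendant '[[1.5,0,1.5,0],[3,0,3.3,0],[3,0,3.3,0],[3,0,3.3,0],[3,0,3.3,0]]' |sed -n 2p; python3 look.py s1 >/dev/null
python3 -m pendant '[[-1.5,1.5,0,0],[-3,3,0,0],[-3,3,0,0],[-3,3,0,0],[-3,3,0,0]]' |sed -n 2p; python3 look.py s2 >/dev/null
python3 -m pendant '[[-1.5,-1.5,0,0],[-3,-3,0,0],[-3,-3,0,0],[-3,-3,0,0],[-3,-3,0,0]]' |sed -n 2p; python3 look.py s3 >/dev/null
python3 -m pendant '[[1.5,-1.5,0,0],[3,-3,0,0],[3,-3,0,0],[3,-3,0,0],[3,-3,0,0]]' |sed -n 2p; python3 look.py s4 >/dev/null
cat > st.py <<'E'
from h import *
A=[];B=[];C=[];rb=[];rs=[];cs=[[],[],[],[]]
for n in("b1","s1","s2","s3","s4"):
    d=np.load(n+".npz"); im,K,T=d['im'],d['K'],d['T']
    g=blobs(im,(0,0,205),(180,45,255),800)
    # bush = white blob nearest the expected place
    e=proj(K,T,[.5554,.2291,.1]); g=min(g,key=lambda b:np.hypot(*(b[1]-e)))
    cn=max(cv2.findContours(g[2].astype(np.uint8),cv2.RETR_EXTERNAL,2)[0],key=cv2.contourArea)
    # corners by 4 fitted edge lines
    bx=cv2.boxPoints(cv2.minAreaRect(cn)); P=cn[:,0].astype(float); L=[]
    for i in range(4):
        a,b=bx[i],bx[(i+1)%4]; u=(b-a)/np.linalg.norm(b-a); nn=np.array([-u[1],u[0]]); t=(P-a)@u; q=P[(abs((P-a)@nn)<4)&(t>6)&(t<np.linalg.norm(b-a)-6)]
        L.append(cv2.fitLine(q.astype(np.float32),cv2.DIST_HUBER,0,.01,.01)[:,0])
    cor=[]
    for i in range(4):
        l,m=L[i-1],L[i]; s=np.linalg.solve(np.c_[l[:2],-m[:2]],m[2:]-l[2:]); cor.append(l[2:]+s[0]*l[:2])
    W=[plane(K,T,c,.1) for c in cor]; cen=np.linalg.solve(np.c_[cor[2]-cor[0],-(cor[3]-cor[1])],cor[1]-cor[0])[0]; cpx=cor[0]+cen*(cor[2]-cor[0])
    # bore mouth: hole contour in the white
    k=g[2].astype(np.uint8); hull=np.zeros_like(k); cv2.fillPoly(hull,[cn],1); hole=hull-k
    hc=max(cv2.findContours(hole,cv2.RETR_EXTERNAL,2)[0],key=cv2.contourArea); el=cv2.fitEllipse(hc)
    x,y,w,h=cv2.boundingRect(hc)
    f=im.astype(int); red=((f[:,:,0]>90)&(f[:,:,1]<.35*f[:,:,0])&(f[:,:,2]<.45*f[:,:,0])).astype(np.uint8); kk=np.zeros_like(red); kk[y:y+h,x:x+w]=1; red*=kk
    M=cv2.moments(red,True); r=np.array([M['m10'],M['m01']])/M['m00']
    bw=plane(K,T,cpx,.1); rw=plane(K,T,r,.1); cam=T[:3,3]
    print(n,"sides",[round(1e3*np.linalg.norm(W[i]-W[i-1]),1) for i in range(4)],"sq px",cpx,"hole",np.array(el[0]),np.round(el[1],1),"stone",r,int(M['m00']),"bush",bw[:2])
    # stone rel. to bush axis at z: rw-bw = (bw-cam)xy*... ; depth t: (cam-bw)*t/(H+t)
    H=cam[2]-.1; v=(cam-bw)[:2]; A+=list(v); B+=list((rw-bw)[:2]); C.append(bw)
    rb.append(ray(K,T,cpx)); rs.append(ray(K,T,r))
    np.savez("r_"+n,im=im)
A=np.array(A).reshape(-1,2);B=np.array(B).reshape(-1,2)
# rw = bw+off + ((cam-bw)-...) : point at depth t under the axis appears on the top plane at bw + v*t/(H+t)
G=np.r_[np.c_[A[1:,0],np.ones(4),np.zeros(4)],np.c_[A[1:,1],np.zeros(4),np.ones(4)]]; y=np.r_[B[1:,0],B[1:,1]]
s,res,_,_=np.linalg.lstsq(G,y,rcond=None); k=s[0]; print("k,off",s,"rms",np.sqrt(res/8),"H",H,"depth",k*H/(1-k),"stone z",.1-k*H/(1-k))
print("bush",np.mean(C,0),np.std(C,0),"tri bush",tri(rb[1:]),"tri stone",tri(rs[1:])[0])
E
python3 st.py
```

```text
eef_pos: [0.5638, 0.1897, 0.2227]
eef_pos: [0.5987, 0.1663, 0.2226]
eef_pos: [0.5752, 0.1321, 0.2225]
eef_pos: [0.5404, 0.1555, 0.2223]
b1 sides [np.float64(51.1), np.float64(51.5), np.float64(51.0), np.float64(51.1)] sq px [278.8327 109.2068] hole [279.0295 108.2984] [24.2 25.3] stone [278.5    109.7907] 86 bush [0.5559 0.2312]
s1 sides [np.float64(51.6), np.float64(51.8), np.float64(50.9), np.float64(50.9)] sq px [277.2898 153.7837] hole [277.3411 152.2828] [26.  26.6] stone [276.9798 148.1515] 99 bush [0.5561 0.231 ]
s2 sides [np.float64(51.1), np.float64(51.3), np.float64(51.5), np.float64(51.6)] sq px [232.4168 108.736 ] hole [233.0826 108.065 ] [26.6 29.1] stone [238.4434 109.6415] 106 bush [0.5556 0.2314]
s3 sides [np.float64(51.5), np.float64(51.7), np.float64(51.6), np.float64(51.1)] sq px [277.0004  62.5601] hole [277.0161  61.3125] [27.6 31. ] stone [276.719   69.7025] 121 bush [0.5559 0.2312]
s4 sides [np.float64(51.0), np.float64(23.6), np.float64(70.7), np.float64(72.0)] sq px [308.3795  90.6898] hole [321.3942 108.8358] [27.4 28.2] stone [314.9533 110.6355] 107 bush [0.5449 0.2416]
k,off [ 0.1123  0.0024 -0.0024] rms [0.004] H 0.24691494596906507 depth 0.031234725346738212 stone z 0.0687652746532618
bush [0.5537 0.2333 0.1   ] [0.0044 0.0041 0.    ] tri bush (array([0.553 , 0.2339, 0.0937]), [np.float64(0.004815491407619759), np.float64(0.003136068379152042), np.float64(0.003374967673737095), np.float64(0.011176024959781056)]) tri stone [0.5558 0.2312 0.0617]
```

The s4 square fit failed (sides 23–72 mm), so I drop it. I'll also triangulate with the remaining views.

```bash
python3 - <<'E'
import re
s=open('st.py').read()
s=s.replace('    bw=plane(K,T,cpx,.1);','    if n=="s4": cpx=proj(K,T,[*np.mean(C,0)[:2],.1])\n    bw=plane(K,T,cpx,.1);')
s=s.replace('print(n,"sides"','0 and print(n,"sides"').replace('tri(rb[1:])','tri(rb[1:4])')
s+='''
print("k per view",[round(float(b@a/(a@a)),3) for a,b in zip(A,B)][1:])
pr=[(A[0+i]-A[j],B[i]-B[j]) for i,j in((1,3),(2,4))]
for a,b in pr: k=b@a/(a@a); print("pair k",k,"z",.1-k*H/(1-k))
t4=tri(rs[1:]); print(t4, "3 views",tri(rs[1:4]))
# scene check: red pixels near the ring
im=cv2.imread("pics/scene0.png")[:,:,::-1].astype(int); i=imaging.camera_info("scene")
for z in(.06,.065,.07,.1): print(z,proj(i["K"],i["T"],[.5558,.2312,z]))
c=im[110:165,295:345]; m=(c[:,:,0]>80)&(c[:,:,1]<.45*c[:,:,0])&(c[:,:,2]<.5*c[:,:,0]); print(np.argwhere(m)[:,::-1].mean(0)+[295,110] if m.any() else None,m.sum())
'''
open('st.py','w').write(s)
E
python3 st.py
python3 - <<'E'
import cv2
im=cv2.imread("pics/scene0.png")[105:175,285:355]
t=cv2.imread("pics/s1.png")[110:200,230:320]
import numpy as np
cv2.imwrite("pics/c3.png",np.hstack([cv2.resize(im,(400,400),interpolation=0),cv2.resize(t,(400,400),interpolation=0)]))
E
```

```text
k,off [ 0.1375 -0.0001 -0.    ] rms [0.0001] H 0.24691494596906507 depth 0.03935952905671231 stone z 0.06064047094328769
bush [0.5559 0.2312 0.1   ] [0.0001 0.0002 0.    ] tri bush (array([0.5559, 0.2312, 0.1014]), [np.float64(0.00012251286075839966), np.float64(0.00030315284504379557), np.float64(0.00019725856064721942)]) tri stone [0.5558 0.2312 0.0617]
k per view [0.144, 0.135, 0.135, 0.137]
pair k 0.13888996231409487 z 0.060174651276171574
pair k 0.13606496775836222 z 0.061112267811195976
(array([0.5558, 0.2312, 0.0617]), [np.float64(6.079594622741503e-05), np.float64(0.00014124909540875935), np.float64(6.128702854951031e-05), np.float64(0.00010147621784823727)]) 3 views (array([0.5557, 0.2312, 0.0616]), [np.float64(5.959965853565529e-05), np.float64(0.00011440736099408157), np.float64(8.31155041198952e-05)])
0.06 [318.8719 138.9838]
0.065 [319.0296 137.3747]
0.07 [319.1883 135.7555]
0.1 [320.1623 125.8208]
[318.4444 138.6667] 9
```

View pics/c3.png

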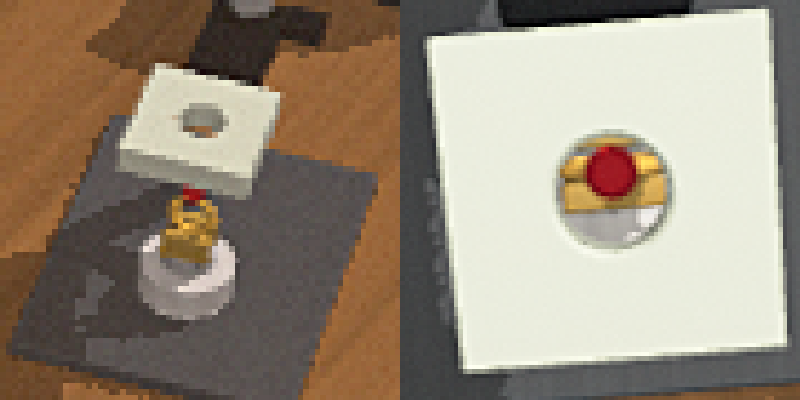

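The crops show the red stone in the scene view at (318,139), and in the wrist view through the bore, on its axis. Stone top is about 0.0605 (through-bore parallax 0.0602–0.0611, scene pixel agrees with 0.061). Bore centre is (0.5559, 0.2312), and bush top triangulates to 0.101 against 0.100. Next I check how the probe sits in the grip.

```bash
cat > tip.py <<'E'
import sys
from h import *
from scipy.optimize import least_squares
d=np.load(sys.argv[1]+".npz"); im,K=d['im'],d['K']; C=imaging.camera_info("wrist")['tool_from_camera']
h=cv2.cvtColor(im,cv2.COLOR_RGB2HSV)
b=[q for q in blobs(im,(3,150,60),(16,255,255),400) if q[1][1]>230][0]; m=b[2].astype(np.uint8)
cn=max(cv2.findContours(m,0,2)[0],key=cv2.contourArea); f=cv2.convexHull(cn); k=np.zeros_like(m); cv2.fillPoly(k,[f],1)
k*=(h[:,:,2]<70)&(np.arange(420)[:,None]>300); n,l,s,c=cv2.connectedComponentsWithStats(k); j=1+np.argmax(s[1:,4]); cap=c[j]
print("cap",cap,s[j,4])
for z in(-.022,-.024,-.026,-.028): print(z,"cap ray in tool",plane(K,C,cap,z))
# rod: greyish, columns 262..292 above the handle
g=im[195:250,255:300].astype(int); 
for r in range(0,55,4): print(195+r,''.join('%4d'%v for v in g[r,8:36:2].mean(1)),' | ',g[r,8:36:2,0]-g[r,8:36:2,2])
E
python3 tip.py b1
```

```text
cap [277.0891 333.4755] 999
-0.022 cap ray in tool [-0.002   0.0001 -0.022 ]
-0.024 cap ray in tool [-0.0006  0.0001 -0.024 ]
-0.026 cap ray in tool [ 0.0008  0.0001 -0.026 ]
-0.028 cap ray in tool [ 0.0022  0.0001 -0.028 ]
195  114 118 120 120 121 123 124 122 119 121 119 119 124 122  |  [94 96 94 95 95 97 99 99 94 94 96 94 99 99]
199  118 119 119 121 118 123 124 121 119 117 119 120 123 122  |  [ 93  96  97  97  96  97 100  96  96  95  96  96 102  99]
203  121 116 118 117 117 124 123 118 118 119 120 118 124 122  |  [94 96 97 96 99 99 98 95 94 96 96 97 99 96]
207  118 118 119 118 123 126 120 118 118 118 119 125 122 119  |  [ 94  95  95  96  97 100  96  95  96  95  97 100  99  94]
211  116 120 118 118 125 124 121 119 117 119 120 123 118 118  |  [95 96 96 95 99 98 96 94 95 96 96 97 97 95]
215  116 119 117 118 124 123 117 119 118 116 123 121 118 119  |  [ 97  95  95  97  98 100  93  94  96  95  98  97  94  95]
219  119 118 118 122 124 121 146 146 135 119 121 118 117 117  |  [ 94  95  96  97 100 102  30  17  58 101  99  96  99  92]
223  118 118 118 123 126  96 125 151 158 138 120 118 117 117  |  [ 96  92  95 100 104   8   7   8   6  18 100  95  92  93]
227  118 118 119 124 123  92 130 152 160 143 118 115 117 113  |  [ 93  94  96 100 108  -6   6   8   6  18 102  94  93  94]
231  115 119 123 124 120  95 128 153 158 146 116 116 117 115  |  [ 92  95  95  98 107  -7   5   7   8   6 103  92  92  93]
235  116 118 123 124 115  97 133 152 159 149 111 116 116 112  |  [ 94  94  97  99  93  -2   8   8   8   1 102  91  92  93]
239  115 120 125 125 112 107 140 146 148 158 113 117 117 113  |  [ 93  95  98  97  78  -7  14  66 107   6  97  90  91  93]
243  124  77  29   8  17  17  18  16  13  15  12  13  33  91  |  [ 97  66  24 -14  -9  -9 -12 -16 -19 -15  -8 -13  38 106]
247   13  50 102 104 109 110 110 111 118 119 121 124 115  73  |  [-11  43 137 143 143 145 151 157 157 159 166 169 159  85]
```

```bash
python3 - <<'E'
from h import *
i=imaging.camera_info("wrist");K,C=i['K'],i['tool_from_camera']
a=np.linspace(0,6.28,60)
for zt in(.093,.095,.097):
  print(zt,"tip top row",min(proj(K,C,[.003*np.cos(t),.003*np.sin(t),zt])[1] for t in a),"centre",proj(K,C,[0,0,zt]),"cap",proj(K,C,[0,0,zt-.12]),"foot top row",min(proj(K,C,[.011*np.cos(t),.011*np.sin(t),zt-.06])[1] for t in a), "per mm x: tip",proj(K,C,[.001,0,zt])-proj(K,C,[0,0,zt]))
e=tool(); print(e)
print((e[:3,:3].T@(np.array([.5559,.2312,.222])-e[:3,3]))*100)
E
```

```text
0.093 tip top row 219.88065863544222 centre [276.883  224.3132] cap [276.7004 337.5125] foot top row 240.35488826312763 per mm x: tip [-0.0025 -1.474 ]
0.095 tip top row 218.99010504311647 centre [276.8845 223.3887] cap [276.7065 333.7584] foot top row 238.91684714401455 per mm x: tip [-0.0025 -1.4627]
0.097 tip top row 218.1143718668034 centre [276.8859 222.4796] cap [276.7123 330.1281] foot top row 237.51110586763292 per mm x: tip [-0.0025 -1.4517]
[[-0.1941  0.981   0.0009  0.5405]
 [ 0.981   0.1941 -0.0001  0.1552]
 [-0.0003  0.0009 -1.      0.2222]
 [ 0.      0.      0.      1.    ]]
[7.1584 2.9815 0.0248]
```

The pose reading (0.1067 at the grip) and the camera, once its +1.5 mm height bias is removed, both put the tip 0.0966 below the TCP. The probe is upright in the grip. Target TCP z is about 0.0604 + 0.006 + 0.0966 = 0.163. Moving above the bore with the tip at 0.125.

```bash
python3 -m pendant '[[1.5,0.6,0,0],[3.5,1.5,0,0],[5.5,2.4,0,0],[7,2.9,0,0],[7.2,3,0,0],[7.2,3,0,0],[7.2,3,0,0],[7.2,3,0,0]]'; python3 look.py t1
python3 - <<'E'
from h import *
i,K,T=snap("scene","sc1"); t,K2,T2=snap("top","tp1")
w=cv2.imread("pics/t1.png")
c=np.hstack([cv2.resize(w[130:290,200:360],(400,400)),cv2.resize(i[75:155,280:360,::-1],(400,400),interpolation=0)]); cv2.imwrite("pics/c4.png",c)
E
```

```text
time_s: 8.88
eef_pos: [0.5554, 0.2306, 0.2218]
eef_rot: [0.0, 0.635, 0.772, -0.0]
wrist_force: [-0.2, -0.4, -1.0]
opening: 0.245
grasp_force: 59.1
[[-0.1928  0.9812 -0.0003  0.5554]
 [ 0.9812  0.1928 -0.0004  0.2306]
 [-0.0004 -0.0004 -1.      0.2218]
 [ 0.      0.      0.      1.    ]]
```

View pics/c4.png

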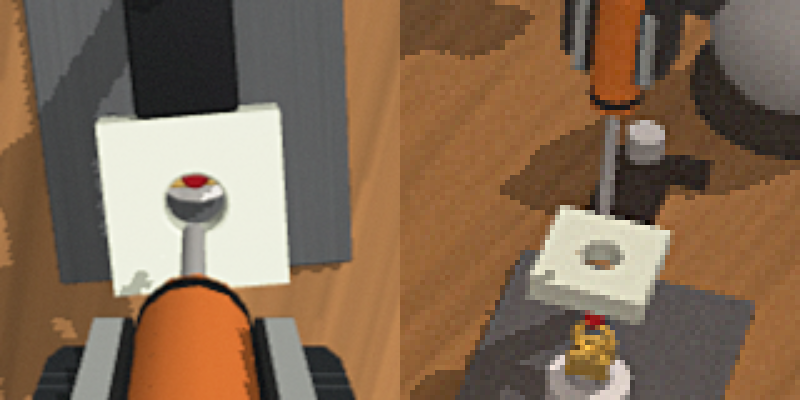

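The wrist crop shows the rod in line with the bore: tip column about 277, bore column about 278. In the scene view the tip is at (321,118), within a pixel of the (321,117) predicted for a point on the bore axis at z 0.125. Descending slowly.

```bash
python3 -m pendant '[[0.05,0,0.3,0],[0.05,0,0.8,0],[0.05,0,1.3,0],[0.05,0,1.8,0],[0.05,0,2.2,0],[0.05,0,2.4,0],[0.05,0,2.4,0],[0.05,0,2.4,0],[0.05,0,2.4,0],[0.05,0,2.4,0]]'
python3 - <<'E'
from h import *
e=tool(); print("to bore axis, target (tool cm)",(e[:3,:3].T@(np.array([.5559,.2312,.163])-e[:3,3]))*100)
E
```

```text
time_s: 9.87
eef_pos: [0.5554, 0.2321, 0.1984]
eef_rot: [0.0, 0.635, 0.773, 0.0]
wrist_force: [0.3, -0.3, -1.5]
opening: 0.24
grasp_force: 59.1
to bore axis, target (tool cm) [-0.0977  0.0277  3.5371]
```

```bash
python3 -m pendant '[[-0.05,0.03,0.3,0],[-0.08,0.03,0.7,0],[-0.08,0.03,1.1,0],[-0.08,0.03,1.5,0],[-0.08,0.03,1.9,0],[-0.08,0.03,2.2,0],[-0.08,0.03,2.4,0],[-0.08,0.03,2.4,0],[-0.08,0.03,2.4,0],[-0.08,0.03,2.4,0]]'; python3 look.py t2
python3 - <<'E'
from h import *
e=tool(); print("to target (tool cm)",(e[:3,:3].T@(np.array([.5559,.2312,.163])-e[:3,3]))*100)
i,K,T=snap("scene","sc2"); w=cv2.imread("pics/t2.png")
c=np.hstack([cv2.resize(w[150:290,200:340],(400,400),interpolation=0),cv2.resize(i[95:155,290:350,::-1],(400,400),interpolation=0)]); cv2.imwrite("pics/c5.png",c)
E
```

```text
time_s: 10.7
eef_pos: [0.5558, 0.2314, 0.1742]
eef_rot: [0.0, 0.635, 0.773, 0.0]
wrist_force: [0.4, -0.6, -0.5]
opening: 0.246
grasp_force: 59.1
[[-0.1939  0.981   0.0004  0.5558]
 [ 0.981   0.1939  0.0001  0.2314]
 [ 0.      0.0004 -1.      0.1742]
 [ 0.      0.      0.      1.    ]]
to target (tool cm) [-0.019   0.0077  1.1275]
```

View pics/c5.png

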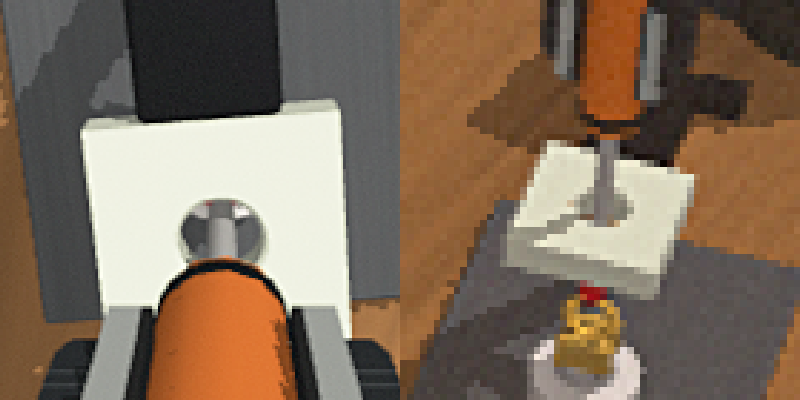

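The rod is centred in the bore without contact: wrist crop rod column about 278 against bore 278, and the scene view shows the rod entering at (320,126). Last 11 mm.

```bash
python3 -m pendant '[[0,0,0.2,0],[0,0,0.4,0],[0,0,0.6,0],[0,0,0.8,0],[0,0,0.95,0],[0,0,1.05,0],[0,0,1.1,0],[0,0,1.1,0],[0,0,1.1,0],[0,0,1.1,0],[0,0,1.1,0],[0,0,1.1,0]]'; python3 look.py t3
python3 - <<'E'
from h import *
e=tool(); print("to target (tool cm)",(e[:3,:3].T@(np.array([.5559,.2312,.163])-e[:3,3]))*100)
i,K,T=snap("scene","sc3"); w=cv2.imread("pics/t3.png")
c=np.hstack([cv2.resize(w[150:290,200:340],(400,400),interpolation=0),cv2.resize(i[95:155,290:350,::-1],(400,400),interpolation=0)]); cv2.imwrite("pics/c6.png",c)
E
```

```text
time_s: 11.8
eef_pos: [0.5557, 0.2313, 0.1631]
eef_rot: [0.0, 0.635, 0.773, 0.0]
wrist_force: [-1.3, -0.1, 0.9]
opening: 0.243
grasp_force: 59.1
[[-0.1937  0.9811  0.0002  0.5557]
 [ 0.9811  0.1937  0.0001  0.2313]
 [ 0.      0.0002 -1.      0.1631]
 [ 0.      0.      0.      1.    ]]
to target (tool cm) [-0.0159  0.0212  0.0095]
```

View pics/c6.png

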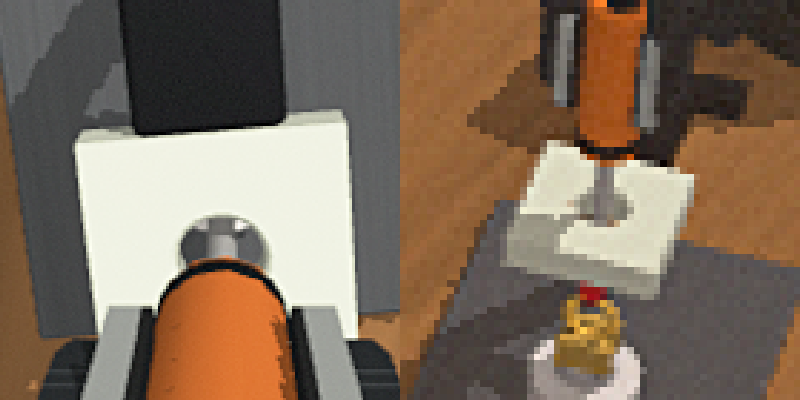

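The rod stands centred in the bore in both crops (wrist column about 278, scene (320,125)), the ring has not moved and the wrist force is near zero. The measured TCP is within 0.3 mm of the target, so I hand in.

```bash
python3 -c "
from bench import workorder; print(workorder.hand_in())"
```

```text
the job is handed in; nothing more can be done
None
```

The job is handed in at about 12 s: the gripper holds the probe still and upright, centred in the bore with no contact seen, its tip an estimated 6 mm above the stone (about ±1 mm, as the tip was not visible inside the bush).

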